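Tip the draining tray, then hold its index pin out

ROBOT

A 6-joint arm with a two-finger parallel gripper is mounted at the origin on a cart in front of the work surface, level with it; the furniture and walls round the work are solid. World frame = base frame: x ahead of the robot, y to its left, z up, the work surface at z = 0. Lengths are in m, angles in rad, forces in N, time in s.
With the tool pointing down it reaches from about 0.35 to 0.8 m from the base axis. Payload 7.3 kg.
Tool frame: the origin (TCP) lies between the finger pads; the fingertips stand 25 mm ahead of it and the grasp point (between the pads) lies 6 mm ahead of it; z points along the fingers, y is the line along which they close (so a half turn about z gives the same grasp; the last joint's range is limited). The gripper opens to 85 mm and grips with 20 to 120 N. Pads are 22 mm wide; open, the fingers measure 114 mm over their backs; the gripper's body (76 mm by 85 mm) begins 54 mm behind the grasp point. The pads swing forward as they close: fully open they stand 13 mm farther back than shut.
Start: joints at [1.177, 0.342, 1.524, -0, 1.275, -0.146], TCP at [0.129, 0.509, 0.224] pointing down, gripper open.
Joint ranges: [-2.53, 2.53], [-0.77, 2.02], [0.04, 2.7], [-1, 4.14], [0.28, 2.66], [-3.11, 3.11]. Speed limits (rad/s): [2.57, 2.57, 3.14, 3.14, 3.14, 3.14].

INTERFACE

Orientations are given as [roll, pitch, yaw] about the fixed x, y, z axes, in that order (R = Rz(yaw) Ry(pitch) Rx(roll)).
In Python, from cell import bot gives the robot as it stands. Calls block until the motion is done:
- bot.move_to(position, orientation): joint-space move of the TCP to a pose.
- bot.move_l(position, speed=0.15, orientation=None, max_force=None): straight line of the TCP; orientation=None keeps the orientation; speed is the mean speed in m/s. With max_force (N) it stops when the force on the tool has changed by that much, and returns True; else False.
- bot.move_j(angles): joint-space move.
- bot.grip(opening, force=None): finger opening in m; force is the grip in N (None keeps the last); returns when the fingers have stopped.
- bot.sleep(seconds).
- bot.ik(position, orientation): joint angles nearest the present ones, or None.
- bot.read_camera(name): name is "scene" or "top"; returns a dict with "frame" (400x640x3 uint8, red, green, blue), "mtx" (3x3 intrinsics, pixels), "k1" (the pictures are not rectified: a ray, as slopes to the right and down, at radius r is drawn at 1 + k1 r^2 times it, then the intrinsics apply), "world_to_cam" (4x4, takes a point from world to camera coordinates). Camera axes: x right, y up, looking along -z (the intrinsics and any distortion apply to the point x, -y, -z); pixel columns grow to the right and rows downward; lengths in m; the calibration is good to about 2 mm. A picture is of the moment at which its call begins. There is no depth.
A pose or a line that the arm cannot do raises bot.Unreachable and nothing moves.
- bot.close_job(): hands the job in; it is judged then, once.
Readings, each from a call of its own:
- bot.current_t(): time.
- bot.current_joint_pos(): joint angles.
- bot.current_qvel(): joint speeds.
- bot.current_effort(): joint torques, N m.
- bot.current_tool_pos(): TCP position.
- bot.current_orientation(): TCP orientation.
- bot.current_wrist_force(): force on the tool from outside, world axes, zero at the start.
- bot.current_ft_torque(): the same for the moment, N m.
- bot.current_finger_gap(): finger opening in m.
- bot.current_gripper_force(): force on a finger pad.
Only numpy, scipy, OpenCV 4.12 (cv2) and the standard library are available. Lean on these libraries where they do the work, as an engineer would, in place of code of your own. Each camera call takes 0.05 s, during which the arm holds its last target. There are 200 camera calls.

TASK

Empty the draining tray: lift it by its bar handle until the sprung index pin clicks into the upper hole and props the tray up steeply, so that all three half-rings of pineapple slide into the steel bowl, and let go of the handle. Then pull the pin's black knob fully back and keep it there while the tray sinks all the way down to its rest. Finish still holding the knob fully back, without touching the tray, since I will then lift the tray off its pivots for washing; leave the bowl and the other things on the table where they are.

Things in the scene. Friction and masses are not known exactly. Their poses are not given: they have to be found in the camera images.
- stand: steel tipping stand fixed to the table. Origin on the table top under the tray; x along the hinge, away from the robot, y towards the bowl, z up. Hinge axis along x at y = +100 mm, z = 150 mm. Tray at rest: level, floor at z = 150 mm, 132 mm wide in x, y from -68 to +145 mm, walls 27 mm high, open at the bowl end; 190 x 190 mm base plate, posts 172 mm high
- tray: steel draining tray, about 0.6 kg, on the stand's hinge; origin on the hinge axis, x along the hinge, y towards the open end when level
- tray_hinge (a joint): tilt in rad: 0 = level on its rest, grows as the handle end is lifted, stop at 0.92. The pin falls by itself into a lower hole near 0.36 (ramped: the tray can be lifted on but not lowered) and into the upper hole near 0.85, which holds the tray at about 0.84. Pineapple slides from about 0.5 to 0.65. With the pin held out the tray sinks by its weight against a damper in about 1 to 3 s
- tray_handle (a point): middle of the tray's bar handle, which moves with the tray: round steel bar 12 mm thick, 92 mm long, parallel to the hinge (the stand's x). When level it lies 213 mm from the hinge axis towards -y of the stand, 35 mm above the tray's floor, 185 mm above the table and 45 mm out from the tray's 12 mm high end wall. Lifting takes about 3 to 7 N
- plunger_slide (a joint): position of the sprung index pin in m: 0 = home in a hole of the index plate, about 0.009 = riding on the plate's face (as at the start), 0.020 = fully back against its stop. The spring pushes it home with 3.5 N at 0 and 8.5 N at 0.020, with 1 to 2 N of friction more while the tray leans on it
- knob (a point): middle of the pin's black pull knob, which moves with the pin: a cylinder 27 mm in diameter, 19 mm long, lying along the stand's x axis, 150 mm above the table, on the robot's side of the stand, 65 mm from the hinge towards -y of the stand. Its axes are the stand's; it pulls out along -x (towards the robot)
- bowl: loose steel mixing bowl, 219 mm across the rim, 100 mm high, 0.2 kg, standing under the open end of the tray; origin at the centre of its underside
- piece0_mid (a point): half-ring of pineapple, about 52 x 95 x 16 mm, lying flat on the tray's floor; the point is at its centre, half-way up
- piece1_mid (a point): half-ring of pineapple, about 52 x 95 x 16 mm, lying flat on the tray's floor; the point is at its centre, half-way up
- piece2_mid (a point): half-ring of pineapple, about 52 x 95 x 16 mm, lying flat on the tray's floor; the point is at its centre, half-way up
- spanner: bystander: loose combination spanner, 163 mm long, 9 mm high, flat on the table
- counter: bystander: loose round tally counter, 54 x 50 mm, 20 mm high
- wing_nut: bystander: loose wing nut, 43 mm across the wings, 20 mm high
- shaker: bystander: loose salt shaker with a dark cap, 44 mm across, 96 mm high
- squeezer: bystander: loose white squeeze bottle with an orange nozzle, 57 mm across, 190 mm high
Not all that is in view belongs to the job. What is shaped like the part that bears piece2_mid but turquoise is not meant.

How it is judged:
By the outcome, as a careful person would: the job done as asked, in the order asked, and still so for the second after the job is handed in, while the arm keeps its last pose, push and grip.
It also fails if it takes over 53 s, if anything falls off the work surface, if the arm or the gripper's body presses on something with over 40 N, if the wrist force passes 120 N, or if a joint passes its speed limit or range.

## Working session

There is one attempt and no reset: what is moved stays moved. The work goes in short steps, each a Python script; the robot and the scene stay as the last script left them, time stands still between calls to the robot, and variables do not carry over. Pictures are saved under pics/ and viewed, at most 10 in all, crops included, and the job is handed in when it is done.

```bash
mkdir -p pics; ls
python3 - <<'E'
from cell import bot
import cv2, numpy as np
for n in ("scene","top"):
    c=bot.read_camera(n); cv2.imwrite(f"pics/{n}0.png",c["frame"][:,:,::-1]); np.savez(f"pics/{n}0.npz",**c)
    W=np.array(c["world_to_cam"]);print(n,np.round(c["mtx"],1).tolist(),c["k1"],(-W[:3,:3].T@W[:3,3]).round(3),W[:3,:3].round(2).tolist())
print(bot.current_orientation(),bot.current_t())
E
```

```text
pics
scene [[381.1, 0.0, 317.9], [0.0, 381.1, 197.6], [0.0, 0.0, 1.0]] -0.03304754427758187 [ 0.037 -1.037  0.665] [[0.91, -0.41, 0.02], [0.17, 0.41, 0.89], [-0.38, -0.81, 0.45]]
top [[387.9, 0.0, 320.6], [0.0, 387.9, 196.7], [0.0, 0.0, 1.0]] -0.0465064662822586 [ 0.428 -0.047  1.239] [[0.02, -1.0, 0.0], [1.0, 0.02, 0.07], [-0.07, -0.0, 1.0]]
[-3.14026860e+00 -2.37125102e-04  2.89384693e+00] 0.1
```

View pics/scene0.png

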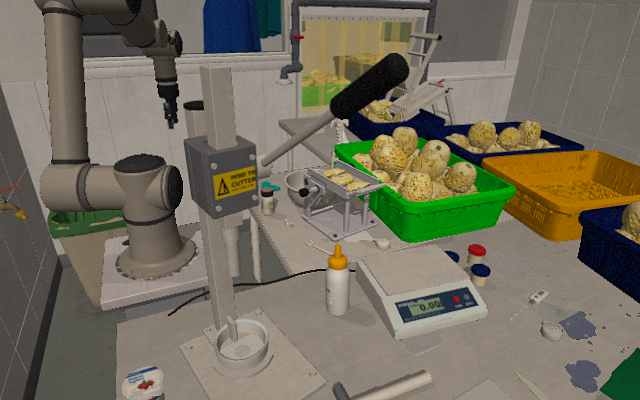

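View pics/top0.png

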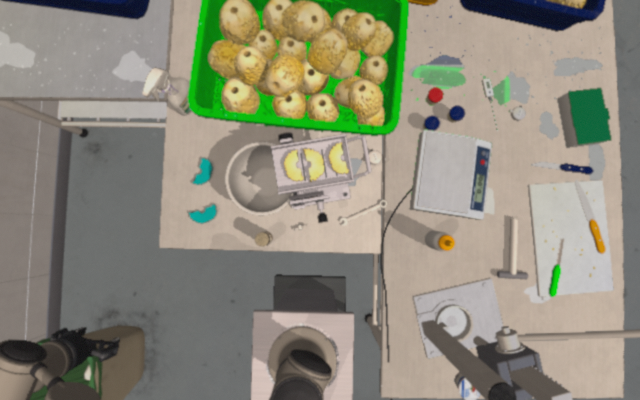

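The scene view shows the stand around (340,200). The top view shows the tray at about (315,165), the bowl at (262,178), the knob near (322,217), the handle near (362,155) and the shaker at (262,238). I'll zoom in on both.

Run:
```python
import cv2
a=cv2.imread("pics/top0.png")[120:260,210:400]; b=cv2.imread("pics/scene0.png")[150:260,250:400]
cv2.imwrite("pics/ct.png",cv2.resize(a,None,fx=4,fy=4,interpolation=2)); cv2.imwrite("pics/cs.png",cv2.resize(b,None,fx=5,fy=5,interpolation=2))
```

```text
(no output)
```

View pics/ct.png

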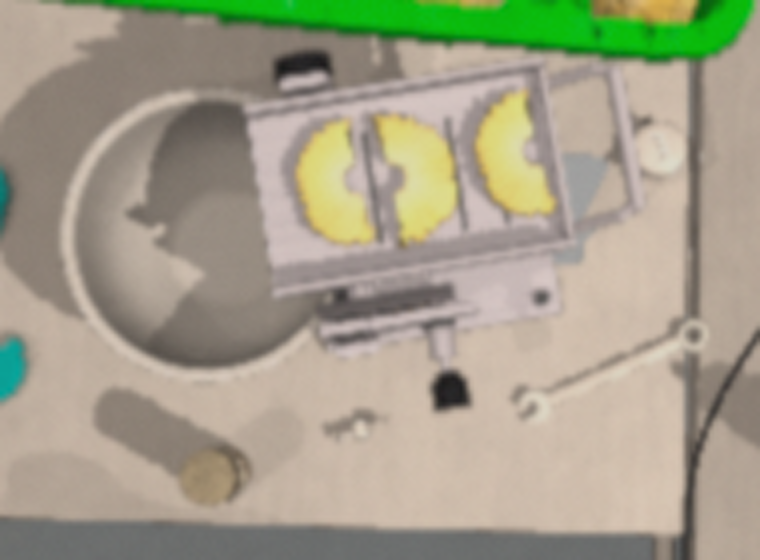

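View pics/cs.png

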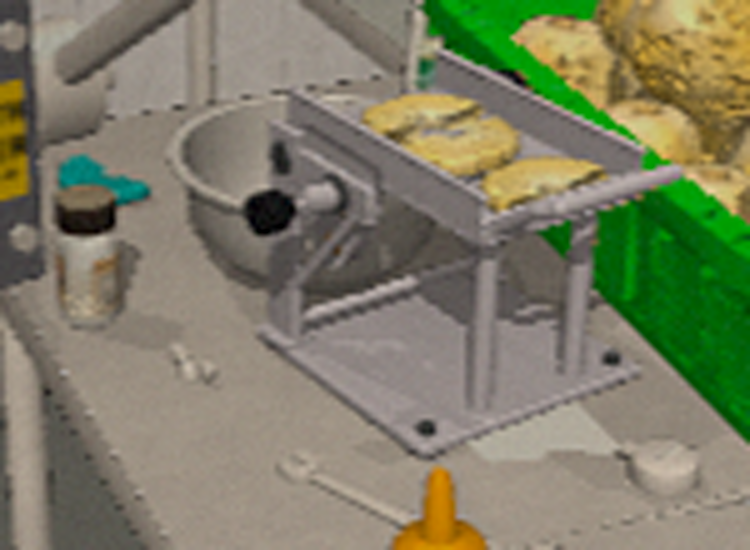

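The crops show the handle bar from about (617,70) to (637,213) in the top crop, the knob at (450,390), and the base corners in the scene crop at (262,335), (425,455) and (638,372). I'll fit the stand pose from these.

```bash
cat > h.py <<'E'
import numpy as np, cv2
def proj(c,P):
    P=np.atleast_2d(P); W=c["world_to_cam"]; q=P@W[:3,:3].T+W[:3,3]
    s=np.stack([q[:,0],-q[:,1]],1)/-q[:,2:]; s=s*(1+c["k1"]*(s**2).sum(1,keepdims=True))
    return s*[c["mtx"][0,0],c["mtx"][1,1]]+c["mtx"][:2,2]
def ray(c,uv,z):
    K=np.array(c["mtx"]);s=(np.array(uv)-K[:2,2])/[K[0,0],K[1,1]];u=s.copy()
    for _ in range(9): u=s/(1+c["k1"]*(u@u))
    R=c["world_to_cam"][:3,:3];o=-R.T@c["world_to_cam"][:3,3];d=R.T@[u[0],-u[1],-1]
    return o+d*(z-o[2])/d[2]
def st(p,X):
    X=np.array(X,float); c,s=np.cos(p[2]),np.sin(p[2])
    return np.stack([p[0]+c*X[:,0]-s*X[:,1],p[1]+s*X[:,0]+c*X[:,1],X[:,2]],1)
E
cat > fit.py <<'E'
from h import *
from scipy.optimize import least_squares
T=dict(np.load("pics/top0.npz"));S=dict(np.load("pics/scene0.npz"))
t=lambda u,v:(u/4+209.6,v/4+119.6); s=lambda u,v:(u/5+249.6,v/5+149.6)
obs=[(T,t(615,68),(.046,-.113,.185)),(T,t(635,215),(-.046,-.113,.185)),(S,s(678,173),(.046,-.113,.185)),
 (S,s(262,335),(-.095,.095,.004)),(S,s(425,455),(-.095,-.095,.002)),(S,s(638,372),(.095,-.095,.004)),(T,t(560,310),(-.095,-.095,.004)),
 (T,t(247,105),(.066,.145,.17)),(T,t(275,295),(-.066,.145,.17)),(T,t(545,65),(.066,-.068,.177)),
 (T,t(450,390),(None,.035,.15)),(S,s(270,212),(None,.035,.15))]
def f(p): return np.concatenate([(proj(c,st(p,[[p[3] if X[0] is None else X[0],X[1],X[2]]]))[0]-uv) for c,uv,X in obs])
r=least_squares(f,[.55,-.04,.15,-.15],loss="soft_l1")
print(r.x.round(4));print(r.fun.reshape(-1,2).round(1).tolist())
p=r.x
print("handle",st(p,[[0,-.113,.185]]),"knob",st(p,[[p[3],.035,.15]]))
np.save("p.npy",p)
for n,q,z in(("bowl",t(205,235),.1),("shaker",t(213,475),.096),("wing",t(355,427),.015),("span",t(530,405),.008),("span2",t(693,335),.008),("counter",t(660,148),.02),("edge",t(690,300),0),("green corner",t(745,35),.2)):print(n,ray(T,q,z).round(3))
E
python3 fit.py
```

```text
[ 0.599  -0.0556  0.1628 -0.1466]
[[-0.0, 3.4], [-0.1, -0.5], [-2.9, 0.4], [4.5, 2.7], [4.4, 5.1], [7.2, 4.4], [8.4, -0.9], [-1.0, 0.9], [-2.0, 0.1], [0.1, -0.0], [-2.3, -0.1], [-0.5, -0.8]]
handle [[ 0.61733272 -0.16714749  0.185     ]] knob [[ 0.44867345 -0.04487408  0.15      ]]
bowl [0.559 0.132 0.1  ]
shaker [0.383 0.121 0.096]
wing [0.42  0.022 0.015]
span [ 0.441 -0.115  0.008]
span2 [ 0.5   -0.244  0.008]
counter [ 0.647 -0.214  0.02 ]
edge [ 0.528 -0.242  0.   ]
green corner [ 0.694 -0.246  0.2  ]
```

```bash
sed -i 's/^ (S,s(262.*$//' fit.py; python3 fit.py | head -4
cat >> h.py <<'E'
from scipy.spatial.transform import Rotation as Ro
p=np.load("p.npy")
def S(x,y,z): return st(p,[[x,y,z]])[0]
def ori(a=0,b=0,flip=False):  # a: tilt about stand x; b: tilt about stand y
    R=Ro.from_euler('z',p[2])*Ro.from_euler('x',a)*Ro.from_euler('y',b)*Ro.from_euler('x',np.pi)
    if flip: R=R*Ro.from_euler('z',np.pi)
    return R.as_euler('xyz')
def bar(th):
    y,z=-.213,.035; return S(0,.1+y*np.cos(th)+z*np.sin(th),.15-y*np.sin(th)+z*np.cos(th))
E
python3 - <<'E'
from h import *; from cell import bot
for f in (0,1):
    for n,P,o in [("up",bar(0)+[0,0,.1],ori(flip=f)),("h0",bar(0)+[0,0,.006],ori(flip=f)),("h85",bar(.88)+[0,0,.1],ori(flip=f)),("kn",S(-.14,.035,.156),ori(flip=f)),("kn30",S(-.14,.035,.156),ori(0,.5,f)),("kn-30",S(-.14,.035,.156),ori(0,-.5,f))]:
        q=bot.ik(P,o); print(f,n,P.round(3),None if q is None else np.round(q,2))
E
```

```text
[ 0.6026 -0.0579  0.1821 -0.1505]
[[0.4, 1.5], [0.9, -2.6], [-1.2, 0.2], [-0.5, 0.7], [-0.5, -0.3], [0.4, -1.7], [-0.2, 0.1], [0.1, -0.0]]
handle [[ 0.62307334 -0.16899342  0.185     ]] knob [[ 0.44826382 -0.05068857  0.15      ]]
bowl [0.559 0.132 0.1  ]
0 up [ 0.623 -0.169  0.285] [-0.38  0.54  1.04 -0.    1.56  1.01]
0 h0 [ 0.623 -0.169  0.191] [-0.38  0.59  1.21 -0.    1.34  1.01]
0 h85 [ 0.604 -0.066  0.436] [-0.24  0.47  0.76 -0.    1.91  1.15]
0 kn [ 0.459 -0.049  0.156] [-0.27  0.3   1.79 -0.    1.05  1.12]
0 kn30 [ 0.459 -0.049  0.156] [-0.16  0.59  1.42 -0.16  1.6   1.26]
0 kn-30 [ 0.459 -0.049  0.156] [-0.49  0.11  2.19  0.64  0.52  0.39]
1 up [ 0.623 -0.169  0.285] [-0.38  0.54  1.04 -0.    1.56 -2.14]
1 h0 [ 0.623 -0.169  0.191] [-0.38  0.59  1.21 -0.    1.34 -2.14]
1 h85 [ 0.604 -0.066  0.436] [-0.24  0.47  0.76 -0.    1.91 -1.99]
1 kn [ 0.459 -0.049  0.156] [-0.27  0.3   1.79 -0.    1.05 -2.03]
1 kn30 [ 0.459 -0.049  0.156] [-0.16  0.59  1.42 -0.16  1.6  -1.88]
1 kn-30 [ 0.459 -0.049  0.156] [-0.49  0.11  2.19  0.64  0.52 -2.75]
```

Run:
```python
from h import *; from cell import bot
bot.grip(.055,40)
bot.move_l([.25,.45,.36],.3)
bot.move_to(bar(0)+[0,0,.12],ori())
print(bot.current_t())
print(bot.move_l(bar(0)+[0,0,.006],.12,max_force=8), bot.current_tool_pos(),bot.current_wrist_force())
bot.grip(0,40)
print(bot.current_finger_gap(),bot.current_gripper_force(),bot.current_wrist_force(),bot.current_t())
c=bot.read_camera("top"); cv2.imwrite("pics/t1.png",cv2.resize(c["frame"][100:260,200:420,::-1],None,fx=3,fy=3))
c=bot.read_camera("scene"); cv2.imwrite("pics/s1.png",cv2.resize(c["frame"][120:260,240:440,::-1],None,fx=4,fy=4))
```

```text
3.8667
False [ 0.62355687 -0.16910709  0.19198992] [-0.10327619  0.53267009  0.28679328]
-6.94414801497613e-05 0.0 [ 0.02860171  0.03395669 -0.04164095] 5.5333
```

View pics/s1.png

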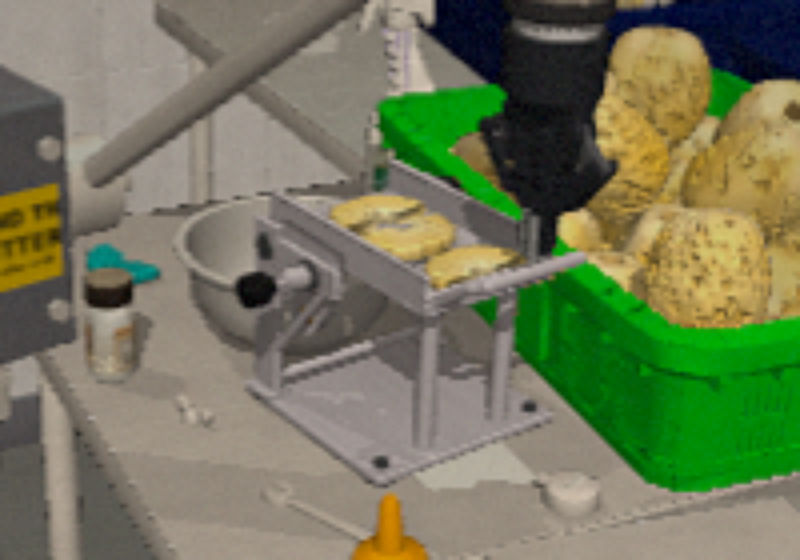

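The fingers closed on nothing. They appear to be on the tray side of the bar, which ends at (585,258) in this crop. I'll check the top view.

View pics/t1.png

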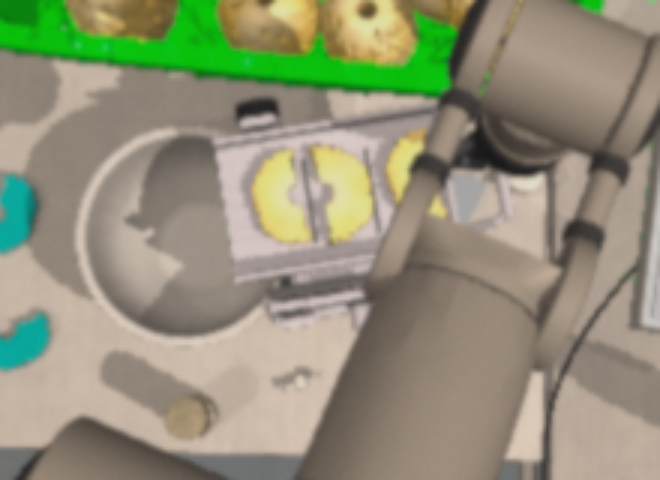

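Run:
```python
from h import *
s=dict(np.load("pics/scene0.npz"));t=dict(np.load("pics/top0.npz"))
for n,P in(("mid",S(0,-.113,.185)),("far",S(.046,-.113,.185)),("near",S(-.046,-.113,.185)),("grasp",[.6235,-.169,.186]),("corner",S(-.066,-.068,.15))):
    print(n,((proj(s,P)[0]-[240,120])*4).round(),((proj(t,P)[0]-[200,100])*3).round(), proj(t,P)[0].round(1))
```

```text
mid [531. 271.] [500. 163.] [366.5 154.3]
far [576. 258.] [491. 114.] [363.7 138.1]
near [485. 286.] [508. 212.] [369.3 170.7]
grasp [532. 270.] [500. 162.] [366.6 154.1]
corner [422. 312.] [460. 246.] [353.2 181.9]
```

The projected grasp point (532,270) lies on the bar, yet the fingers look short of it. I'll look closer at the tips.

Run:
```python
from h import *; from cell import bot
c=bot.read_camera("scene"); im=cv2.resize(c["frame"][150:210,340:400,::-1],None,fx=10,fy=10,interpolation=cv2.INTER_CUBIC)
tp=np.array(bot.current_tool_pos()); print(tp,bot.current_orientation(),bot.current_wrist_force())
for dz,col in((.025,(255,0,0)),(-.006,(0,0,255)),(-.025,(0,255,255))):
    u=((proj(c,tp+[0,0,dz])[0]-[340,150]+.5)*10).astype(int); cv2.circle(im,tuple(map(int,u)),4,col,-1)
cv2.imwrite("pics/z1.png",im)
```

```text
[ 0.62308035 -0.16901788  0.19100409] [ 3.14157092e+00 -2.08601804e-05  1.82030386e-01] [-0.65918546 -1.04886344 -0.20732035]
```

View pics/z1.png

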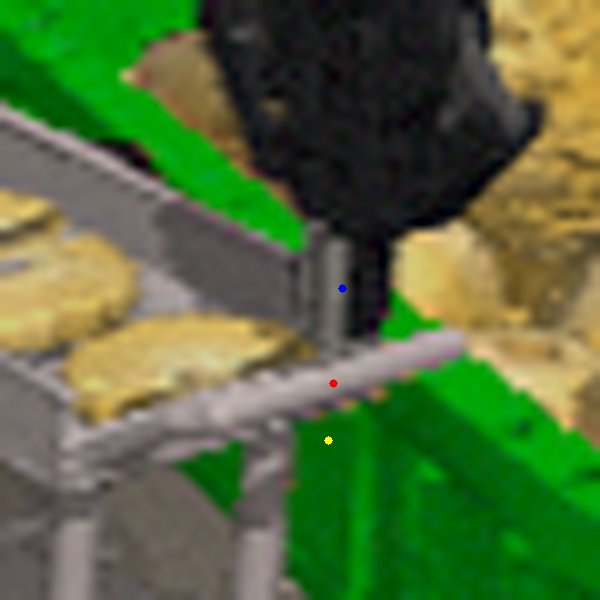

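The bar hides the finger tips, so they are either just above it or on its tray side. A gentle touch will tell which.

Run:
```python
from h import *; from cell import bot
P=bar(0)+[0,0,.006]; ey=S(0,1,0)-S(0,0,0)
print(bot.move_l(P-[0,0,.012],.04,max_force=3),bot.current_tool_pos()-P,bot.current_wrist_force())
Q=np.array(bot.current_tool_pos())
print(bot.move_l(Q-ey*.03,.04,max_force=3),(bot.current_tool_pos()-Q)@ey,bot.current_wrist_force())
print(bot.current_t())
c=bot.read_camera("scene"); im=cv2.resize(c["frame"][150:210,340:400,::-1],None,fx=10,fy=10,interpolation=cv2.INTER_CUBIC)
cv2.imwrite("pics/z2.png",im)
```

```text
True [ 0.00055162 -0.0001928  -0.00708301] [-0.08733095  0.13036967  5.85416668]
True -8.677574570187752e-06 [-0.76464081  0.50719071  4.32766214]
6.175
```

Run:
```python
from h import *
s=dict(np.load("pics/scene0.npz"));t=dict(np.load("pics/top0.npz"))
for z in (.15,.16,.17,.18,.19,.2,.21): print(z,ray(t,(365.9,154.5),z).round(4),ray(s,(373.0,187.4),z).round(4))
```

```text
0.15 [ 0.6291 -0.1713  0.15  ] [ 0.668  -0.1031  0.15  ]
0.16 [ 0.6272 -0.1702  0.16  ] [ 0.6558 -0.1212  0.16  ]
0.17 [ 0.6254 -0.169   0.17  ] [ 0.6435 -0.1394  0.17  ]
0.18 [ 0.6235 -0.1679  0.18  ] [ 0.6313 -0.1575  0.18  ]
0.19 [ 0.6217 -0.1668  0.19  ] [ 0.619  -0.1756  0.19  ]
0.2 [ 0.6198 -0.1656  0.2   ] [ 0.6068 -0.1938  0.2   ]
0.21 [ 0.618  -0.1645  0.21  ] [ 0.5945 -0.2119  0.21  ]
```

View pics/z2.png

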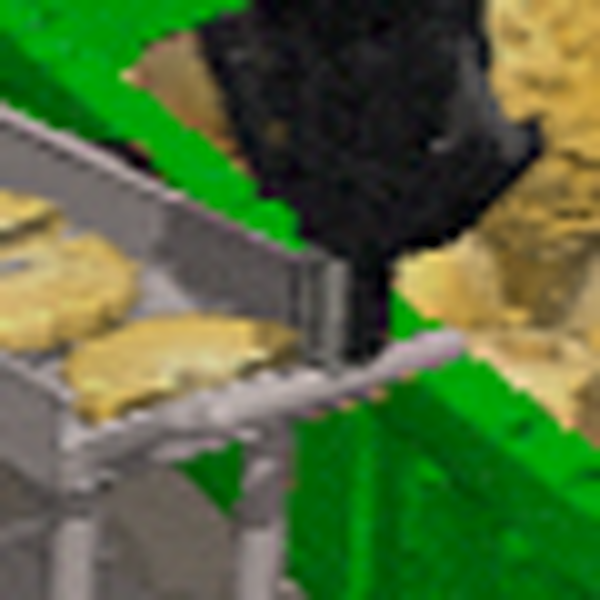

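The tips still look as if they are behind the bar, even though the reported TCP coincides with it. I'll raise the tool and check in one composite where the fingers really appear against the calibration.

Run:
```python
from h import *; from cell import bot
def pan(n,zoom,dy=0):
    c=bot.read_camera(n); tp=np.array(bot.current_tool_pos()); R=Ro.from_euler('xyz',bot.current_orientation()).as_matrix()
    u0=proj(c,tp)[0]; w,h=400//zoom,300//zoom; a=int(u0[0]-w/2);b=int(u0[1]-h/2)+dy
    im=cv2.resize(c["frame"][b:b+h,a:a+w,::-1],(w*zoom,h*zoom),interpolation=cv2.INTER_NEAREST)
    for d,col in(([0,0,-.048],(255,0,255)),([0,0,.006],(0,0,255)),([0,0,.025],(0,255,255)),([0,.03,.006],(255,0,0)),([0,-.03,.006],(255,255,0))):
        q=((proj(c,tp+R@np.array(d))[0]-[a,b]+.5)*zoom); cv2.circle(im,(int(q[0]),int(q[1])),3,col,-1)
    q=((proj(c,S(0,-.113,.185))[0]-[a,b]+.5)*zoom); cv2.circle(im,(int(q[0]),int(q[1])),3,(0,255,0),-1)
    return cv2.copyMakeBorder(im,0,300-im.shape[0],0,400-im.shape[1],0)
P=np.array(bot.current_tool_pos()); print(P)
bot.move_l(P+[0,0,.07],.15); A=pan("scene",5)
bot.grip(.085); B=pan("scene",5); T=pan("top",5); print(bot.current_finger_gap(),bot.current_t())
bot.grip(.0); D=pan("top",5)
cv2.imwrite("pics/cmp.png",np.vstack([np.hstack([A,B]),np.hstack([T,D])]))
```

```text
[ 0.62359217 -0.16919147  0.18391249]
0.0852356032821313 7.775
```

View pics/cmp.png

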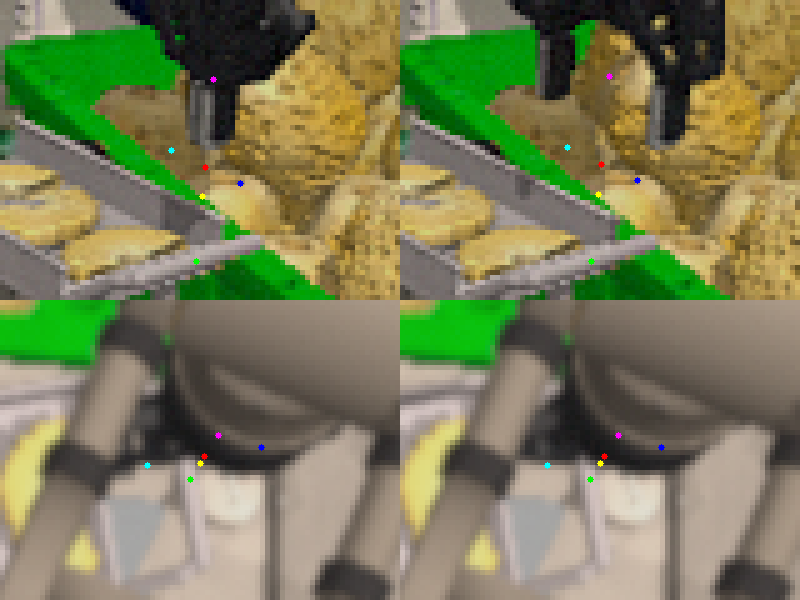

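The composite shows the true closed tips at (212,148) in panel A, while the computed tip is at (203,196). That puts the real fingertips about 30 mm farther back along the tool axis than the nominal figure, which agrees with touching the bar top at TCP z≈0.185. I'll regrasp about 30 mm deeper.

```bash
echo "OFF=.030  # fingers sit this much farther back than nominal" >> h.py
python3 - <<'E'
from h import *; from cell import bot
bot.grip(.055,40)
bot.move_l(bar(0)+[0,0,.03],.2)
print(bot.move_l(bar(0)+[0,0,.006-OFF],.1,max_force=6), bot.current_tool_pos(),bot.current_wrist_force())
bot.grip(0,40)
print(bot.current_finger_gap(),bot.current_gripper_force(),bot.current_wrist_force(),bot.current_t())
E
```

```text
False [ 0.62359233 -0.16922778  0.16195544] [ 0.25786573 -0.50009022  0.31078017]
0.010512199683151776 39.255085587501526 [-1.8961865   4.1645999   5.94873338] 10.6667
```

Run:
```python
from h import *; from cell import bot
P0=np.array(bot.current_tool_pos()); D=P0-bar(0)
for th in [.06,.2,.34,.48,.62,.74,.82,.88]:
    bot.move_l(bar(th)+D,.08)
    print(th,round(bot.current_t(),2),round(bot.current_finger_gap(),4),np.round(bot.current_wrist_force(),1),np.round(bot.current_tool_pos()-bar(th)-D,4))
bot.sleep(.4)
c=bot.read_camera("scene"); cv2.imwrite("pics/l_s.png",c["frame"][:,:,::-1]);c2=bot.read_camera("top"); cv2.imwrite("pics/l_t.png",c2["frame"][:,:,::-1])
bot.move_l(bar(.835)+D,.03,max_force=8)
print(np.round(bot.current_wrist_force(),1),bot.current_finger_gap(),bot.current_tool_pos()-bar(.835)-D,bot.current_t())
```

```text
0.06 10.99 0.0104 [ 1.6 -0.  -4.8] [-0.     -0.0002 -0.0003]
0.2 11.52 0.0105 [ 1.5 -2.6 -1.9] [-0.0001 -0.0003  0.0001]
0.34 12.04 0.0103 [-1.7 -4.9  2.7] [-0.0001 -0.0007  0.0005]
0.48 12.57 0.0104 [-0.9 -8.   0.5] [-0.     -0.0017  0.0002]
0.62 13.09 0.0102 [ -1.9 -10.4   5.3] [-0.0001 -0.0023  0.001 ]
0.74 13.57 0.0104 [ -3.8 -11.9   7.3] [-0.0001 -0.0026  0.0018]
0.82 13.93 0.0103 [-9.5 -5.  18.5] [-0.0004 -0.0015  0.0035]
0.88 14.24 0.0106 [ -5.8 -11.   13.3] [-0.0002 -0.0024  0.0029]
[-7.9 -6.3 15.2] 0.010514009772696556 [-0.00026438 -0.00152947  0.00326483] 15.2167
```

Run:
```python
from h import *; from cell import bot
P=np.array(bot.current_tool_pos()); d=bar(.79)-bar(.835)
print(bot.move_l(P+d,.03,max_force=8),np.linalg.norm(np.array(bot.current_tool_pos())-P),np.round(bot.current_wrist_force(),1))
bot.move_l(P+[0,0,-.001],.05); print(np.round(bot.current_wrist_force(),1))
bot.grip(.06); print(bot.current_finger_gap(),bot.current_wrist_force())
P=np.array(bot.current_tool_pos())
bot.move_l(P+[0,0,.08],.15); 
bot.move_to(S(-.155,.035,.30),ori())
print(bot.current_t())
c=bot.read_camera("scene"); np.savez("pics/s3.npz",**c);c2=bot.read_camera("top");np.savez("pics/t3.npz",**c2)
a=cv2.resize(c["frame"][120:240,240:400,::-1],(400,300),interpolation=2);b=cv2.resize(c2["frame"][110:260,200:400,::-1],(400,300),interpolation=2)
z=cv2.resize(c["frame"][160:220,280:360,::-1],(400,300),interpolation=2);y=cv2.resize(c2["frame"][170:245,270:370,::-1],(400,300),interpolation=2)
cv2.imwrite("pics/c3.png",np.vstack([np.hstack([a,b]),np.hstack([z,y])]))
```

```text
True 0.0012027882717691478 [-2.2  4.   7.8]
[-3.8 -2.4  7.5]
0.060435119327267896 [ 0.21530484 -0.08727179  0.7099968 ]
17.6917
```

View pics/c3.png

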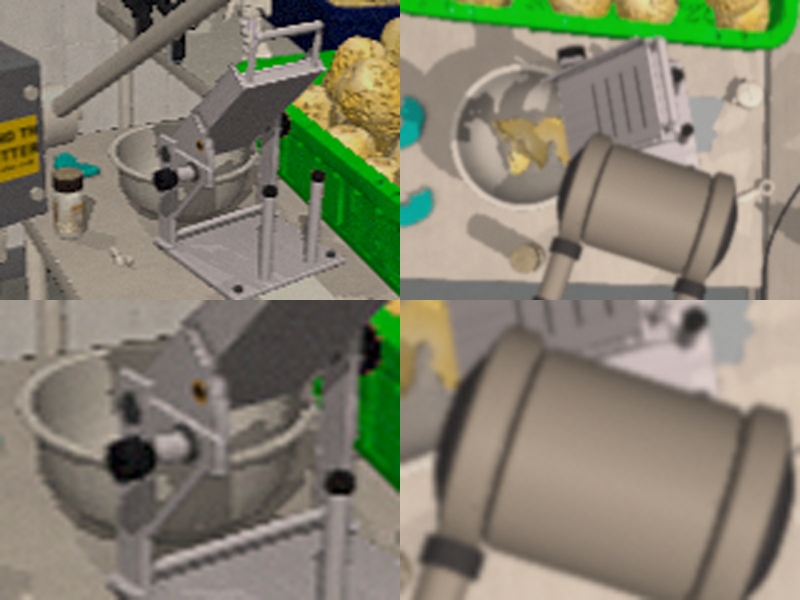

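The tray is propped steeply, the pieces are in the bowl (about (530,140) in the top panel), and the knob is at about (132,460) in the zoomed panel, i.e. scene (306.4,192). Now the knob.

Run:
```python
from h import *; from cell import bot
from scipy.optimize import brentq
c=dict(np.load("pics/s3.npz"))
g=c["frame"][183:203,297:315].max(2)<60; vv,uu=np.nonzero(g); u,v=uu.mean()+297,vv.mean()+183
x=brentq(lambda x:proj(c,S(x,.035,.15))[0][0]-u,-.25,0); print("knob px",u,v,g.sum(),"x",x,proj(c,S(x,.035,.15))[0])
x=float(np.clip(x,-.146,-.137))-.002; z=.123
bot.move_l(S(x,.035,.24),.2)
bot.grip(.055,30)
print(bot.move_l(S(x,.035,z),.12,max_force=8),bot.current_tool_pos()-S(x,.035,z),bot.current_wrist_force())
bot.grip(0,30)
print(bot.current_finger_gap(),bot.current_gripper_force(),bot.current_wrist_force(),bot.current_t())
```

```text
knob px 305.7142857142857 190.85714285714286 77 x -0.14289297214618407 [305.71428571 191.39349905]
False [ 0.00046158 -0.00011789  0.00060446] [-0.192851    0.85073349  0.66900189]
0.025902972834025026 29.361933565232903 [-1.03490135 -3.16495842  4.98162311] 19.9667
```

Run:
```python
from h import *; from cell import bot
bot.grip(0,90)
P=np.array(bot.current_tool_pos()); ex=S(1,0,0)-S(0,0,0)
print(bot.current_finger_gap(),bot.current_wrist_force())
d=0
for k in range(1,10):
    r=bot.move_l(P-ex*(.003*k),.05)
    f=np.array(bot.current_wrist_force())@ex; d=(np.array(bot.current_tool_pos())-P)@ex
    print(round(.003*k,3),round(d,4),round(f,1),round(bot.current_finger_gap(),4))
    if f>28: break
bot.sleep(3.5)
print(bot.current_wrist_force()@ex,(bot.current_tool_pos()-P)@ex,bot.current_finger_gap(),bot.current_t())
for n in("scene","top"): np.savez(f"pics/{n}4.npz",**bot.read_camera(n))
a=dict(np.load("pics/scene4.npz"))["frame"].astype(int);b=dict(np.load("pics/scene0.npz"))["frame"].astype(int);m=dict(np.load("pics/s3.npz"))["frame"].astype(int)
for nm,r in(("handle",np.s_[170:200,350:390]),("trayhi",np.s_[120:165,330:372]),("shaker",np.s_[185:216,260:277]),("wing",np.s_[215:230,280:297]),("span/base",np.s_[225:245,300:330])):
    print(nm,np.abs(a[r]-b[r]).mean().round(1),np.abs(a[r]-m[r]).mean().round(1))
```

```text
0.024638718558597665 [-1.43620654 -3.70153943  6.28379138]
0.003 -0.0025 4.0 0.0244
0.006 -0.0057 2.1 0.0246
0.009 -0.0087 2.9 0.0242
0.012 -0.0112 5.8 0.0242
0.015 -0.014 7.1 0.0245
0.018 -0.0168 7.8 0.0238
0.021 -0.0196 7.5 0.0242
0.024 -0.02 19.6 0.0244
0.027 -0.02 31.6 0.024
31.234096128110345 -0.019978419709099072 0.02392969836817484 25.9333
handle 10.9 53.2
trayhi 5.3 36.5
shaker 5.1 2.7
wing 5.8 2.3
span/base 6.1 4.4
```

Run:
```python
from h import *
L=lambda n:dict(np.load(f"pics/{n}.npz"))["frame"]
a,b=L("scene4"),L("scene0"); r=np.s_[178:200,372:390]
print("bar end",np.abs(a[r].astype(int)-b[r]).mean().round(1), cv2.phaseCorrelate(cv2.cvtColor(a[r],7).astype(np.float32),cv2.cvtColor(b[r],7).astype(np.float32)))
for n in("top0","top4","scene0","scene4"):
    h=cv2.cvtColor(L(n),cv2.COLOR_RGB2HSV); y=(h[:,:,0]>18)&(h[:,:,0]<32)&(h[:,:,1]>90)&(h[:,:,2]>120)
    if n[0]=="t": print(n,"bowl/tray",y[140:215,225:275].sum(),y[130:200,275:360].sum())
    else: print(n,"tray",y[165:195,315:375].sum())
t,u=L("top4").astype(int),L("top0").astype(int)
print("bowl rim",np.abs(t-u)[140:216,222:240].mean().round(1),"counter",np.abs(t-u)[148:166,368:382].mean().round(1))
```

```text
bar end 4.9 ((-0.03736855618634216, -0.035819779505665394), 0.987808499623228)
top0 bowl/tray 0 849
top4 bowl/tray 487 0
scene0 tray 463
scene4 tray 56
bowl rim 17.5 counter 3.7
```

Run:
```python
from h import *
L=lambda n:dict(np.load(f"pics/{n}.npz"))["frame"]
h=cv2.cvtColor(L("scene4"),cv2.COLOR_RGB2HSV); y=(h[:,:,0]>18)&(h[:,:,0]<32)&(h[:,:,1]>90)&(h[:,:,2]>120)
v,u=np.nonzero(y[165:195,315:375]); print("yellow u",u.min()+315,u.max()+315,"v",v.min()+165,v.max()+165,np.median(u)+315,np.median(v)+165)
for n,r in(("top",np.s_[140:216,222:262]),("top",np.s_[195:218,232:262]),("scene",np.s_[168:212,282:300])):
    g=[cv2.Canny(L(n+k)[r].copy(),60,150).astype(np.float32) for k in "04"]; print(n,cv2.phaseCorrelate(*g))
    d=np.abs(L(n+"0")[r].astype(int)-L(n+"4")[r]).mean(2); print(np.round(d[::8,::5]).astype(int).tolist())
```

```text
yellow u 363 374 v 165 174 369.0 168.0
top ((-1.0057466698339539, 0.049556613736456256), 0.36051747530698774)
[[3, 2, 2, 2, 2, 3, 3, 3], [2, 3, 2, 3, 0, 3, 2, 0], [3, 3, 11, 35, 3, 5, 3, 1], [3, 5, 57, 59, 31, 3, 4, 3], [2, 43, 54, 62, 29, 20, 32, 22], [4, 47, 49, 60, 64, 59, 6, 13], [3, 4, 1, 48, 57, 57, 51, 68], [4, 3, 4, 3, 2, 44, 41, 24], [4, 2, 2, 3, 4, 1, 3, 3], [4, 2, 4, 3, 4, 5, 5, 3]]
top ((-0.8980023312950536, 0.09039478918215949), 0.6236101645148463)
[[2, 1, 3, 45, 44, 34], [3, 4, 1, 5, 2, 2], [4, 4, 4, 4, 4, 3]]
scene ((-0.4680800881043421, -0.5738765884891102), 0.5217267937130399)
[[7, 134, 87, 141], [33, 13, 85, 103], [2, 7, 23, 101], [7, 5, 5, 70], [6, 3, 13, 11], [6, 5, 4, 4]]
```

```bash
python3 -c "
from cell import bot
print(bot.current_t(),bot.current_wrist_force(),bot.current_finger_gap()); print(bot.close_job())"
```

```text
26.0333 [ 28.55253816  11.24106    -15.32737517] 0.024001689811280914
the job is handed in; nothing more can be done
None
```

I handed the job in at 26 s of robot time: the tray was tipped and its pineapple emptied into the bowl, it is back down on its rest, and the gripper still holds the knob fully back (20 mm, against its stop) without touching the tray; the bowl may have shifted by about 2–3 mm, the shaker, wing nut and counter look unmoved, and the spanner and squeeze bottle were not compared separately.

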